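Close and hold a bayonet-locked wax mould on a goldsmith's bench

TASK

Close the wax mould: pick up the loose metal cover by its upright bar-shaped knob and lower it onto the slotted base block so that the two pins come through its two holes and it lies flush. Then push the knob fully in against its spring and twist it a quarter turn clockwise (seen from above) as far as it goes. Finish while still gripping it pushed in and turned, without letting go, since it springs back when released; leave the jar, hammer, steel block and dish where they are.

Things in the scene. Friction and masses are not known exactly. Their poses are not given: they have to be found in the camera images.
- cover: Loose mould cover: aluminium plate 100 (x) x 130 (y) x 14 (z) mm, about 0.45 kg with its knob, lying flat on the bench. Origin: centre of its underside. Two 10 mm through holes at y = +50 and -50 mm, x = 0; a 28 mm bore in the middle for the knob's stem. Unchanged by a half turn: it fits the base either way round.
- cover_mid (a point): Centre of the cover plate, half-way up (7 mm above its underside); axes as the cover. The knob's stem carries a cross lug 22 mm long (along the knob's bar) and 6 mm thick, hidden in the plate's bore while the knob is out.
- grip (a point): Where to grip the knob: an upright black bar 44 (x) long, 12 (y) thick, 40 mm tall on a sprung 8 mm stem at the cover's centre; axes turn with it, z up. Knob out: this point is 56 mm above the cover's underside, 16 mm below the bar's top, 24 mm above its lower edge. Pushed in it sinks 15 mm, so fingers reaching over 27 mm below this point would then meet the plate.
- seat (a point): Centre of the top face of the fixed mould base, a dark steel block 110 (x) x 140 (y) x 40 (z) mm; 40 mm above the bench. x runs along the bayonet slot (26 x 11 mm). Two pins on this face at y = +50 and -50 mm, x = 0: 8 mm thick for 10 mm, then tapering to a tip 16 mm up. Seated flush, the cover's underside lies on this face, centred, its x along this x (either way round).
- press (a joint): How far the knob is pushed into the cover, m: 0 out (a spring holds it there, also while the cover hangs from the knob), 0.015 fully in. Needs 3 N to start, 9 N fully in. With the cover seated and the knob unturned, its lug passes down through the base's slot and is free to turn from 0.012 on.
- twist (a joint): Turn of the knob relative to the cover, rad: 0 with the bar along the cover's x (a spring returns it there), growing clockwise seen from above to a stop at 1.57. Needs 0.04 N m to start, 0.17 N m at the stop. On the base it must be pushed in before turning; once turned, its lug is caught under the base's top.
- jar: Bystander: closed amber glass jar, 60 mm wide, 70 mm tall. Origin: centre of its underside.
- hammer: Bystander: small hammer lying on the bench, 220 mm long. Origin: under its middle, x along the handle.
- bench_block: Bystander: plain steel block 75 x 75 x 22 mm. Origin: centre of its underside.
- dish: Bystander: small brass bowl, 76 mm wide, 30 mm tall. Origin: centre of its underside.
Things that resemble listed ones, but are neither listed nor needed, are in the scene too. Of the things that look like the cover, the smallest one is meant. There is more than one size of the part that bears seat; the job needs the largest.

How it is judged:
On the way:
1. the cover lies flush on the base over its pins, the knob not yet turned (z of cover_mid in the frame of seat between 0.004 and 0.009 m and horizontal distance between cover_mid and seat below 0.004 m and angle between the x axis of cover and the x axis of seat, either way round below 0.08 rad and angle between cover's own z axis and vertical below 0.035 rad and value of joint twist below 0.3 rad), for 0.1 s.
At the end, for the whole second after the job is handed in: The cover lies flush on the base (within 2 mm in height, 4 mm sideways, 0.08 rad in yaw, 0.035 rad in tilt), its knob is pushed in by more than 10.8 mm and turned by more than 1.3 rad, and the fingers still hold it there (more than 1 N) through the last second (z of cover_mid in the frame of seat between 0.004 and 0.009 m and horizontal distance between cover_mid and seat below 0.004 m and angle between the x axis of cover and the x axis of seat, either way round below 0.08 rad and angle between cover's own z axis and vertical below 0.035 rad and value of joint press above 0.0108 m and value of joint twist above 1.3 rad and contact force between the fingers and cover above 1 N); the arm keeps its last pose, push and grip.
It fails at once if a bystander is shifted by more than 30 mm (distance of any of jar, hammer, bench_block, dish from where it was at the start of the episode above 0.03 m).
It also fails if it takes over 48 s, if anything falls off the work surface, if the arm or the gripper's body presses on something with over 40 N, if the wrist force passes 120 N, or if a joint passes its speed limit or range.

ROBOT

A 6-joint arm with a two-finger parallel gripper is mounted at the origin on the work surface. World frame = base frame: x ahead of the robot, y to its left, z up, the work surface at z = 0. Lengths are in m, angles in rad, forces in N, time in s.
With the tool pointing down it reaches from about 0.3 to 0.775 m from the base axis. Payload 14.6 kg.
Tool frame: the origin (TCP) lies at the very end of the fingers, on their centre line; the grasp point (between the pads) lies 19 mm behind it; y points along the fingers, x is the direction in which the jaws open and shut, and the axes are right-handed (so a half turn about y gives the same grasp; the last joint's range is limited). The gripper opens to 94 mm and grips with 3 to 60 N. Pads are 16 mm wide; open, the fingers measure 119 mm over their backs; the gripper's body (75 mm by 177 mm) begins 78 mm behind the grasp point.
Start: joints at [1.066, 0.3, 1.521, -0, 1.321, -0.067], TCP at [0.233, 0.498, 0.205] pointing down, gripper open.
Joint ranges: [-3.03, 3.03], [-0.79, 2.21], [0.23, 2.52], [-1.04, 4.18], [0, 3.07], [-2.55, 2.55]. Speed limits (rad/s): [2.22, 2.22, 2.57, 3.14, 3.14, 3.14].

INTERFACE

Orientations are given as [roll, pitch, yaw] about the fixed x, y, z axes, in that order (R = Rz(yaw) Ry(pitch) Rx(roll)).
In Python, from station import get_obs, cams, hand_in gives the robot as it stands. The module is installed in compiled form; this text tells all that it offers.
- The arm moves only by the tool step_arm, never from a script. Its argument "plan" is a list of rows, each an object with "grip": the closure, from -1 (fully open) to 1 (shut), so that 0 is half open; "slide": the shift along the tool's x, y, z in m, a list of three; "spin": the turn about the tool's y in degrees. A call has 1 to 20 rows; each row shifts and turns the commanded pose from where the row before left it, along the tool's axes as they then stand; what a row does not reach is not made up. A row lasts 1/12 s, in which the tool goes at most 41.7 mm and 7.16 degrees, less where a joint would pass 70% of its speed; a pose out of reach is approached as far as the arm can. A call is refused whole if a number of a shift passes 0.0417 or a number of a turn 7.16, either way. A call with a gripper value outside its range is refused whole. The fingers move at their own pace and stop on an object; "force" is the grip in N (left out, the last holds). Time passes only in rows, so rows that do not move let the fingers close. It gives the time, the measured TCP pose, the force and the opening at its end, in the units of the state.
- get_obs(): the state, without advancing time (a new reading comes with each control period).
- cams.camera(name): name is "side" or "top" or "wrist"; returns the picture (384x512x3 uint8, blue, green, red); there is no depth.
- cams.calibration(name): a dict with "K" (3x3 intrinsics, pixels), "T" (4x4, takes a point from camera to world coordinates). Camera axes: x right, y up, looking along -z (the intrinsics and any distortion apply to the point x, -y, -z); pixel columns grow to the right and rows downward; lengths in m; the calibration is good to about 2 mm. A picture is of the moment at which its call begins: read the wrist's pose just before it. calibration takes no time and is no camera call; for the wrist camera it gives the pose at the moment of the call.
- hand_in(): hands the job in, once; it reports no verdict.
The state is a dict: "time_s": time; "qpos": joint angles; "joint_vel": joint speeds; "tau": joint torques, N m; "ee_pos": TCP position; "eef_rot": TCP orientation; "force": force on the tool from outside, world axes, zero at the start; "moment": the same for the moment, N m; "grip_width": finger opening in m.
Only numpy, scipy, OpenCV 4.12 (cv2) and the standard library are available. Lean on these libraries where they do the work, as an engineer would, in place of code of your own. Each camera call takes 0.05 s, during which the arm holds its last target.

## Working session

There is one attempt and no reset: what is moved stays moved. The work goes in short steps, Python scripts to look and compute and a tool call to move; the robot and the scene stay as the last step left them, time stands still between calls to the robot, and variables do not carry over. Pictures are saved under pics/ and viewed, and the job is handed in when it is done.

Besides the shell and the picture viewer there is one more tool, called as name(argument=value, ...), one argument or row to a line, values as JSON. step_arm: Moves the arm, as the interface text tells. Its arguments: {"type":"object","properties":{"plan":{"type":"array","items":{"type":"object","properties":{"grip":{"type":"number"},"slide":{"type":"array","items":{"type":"number"}},"spin":{"type":"number"}}}},"force":{"type":"number"}},"required":["plan"]}

```bash
mkdir -p pics; python3 - <<'E'
from station import get_obs,cams
import cv2
o=get_obs();print(o)
for n in("top","side","wrist"):
    c=cams.calibration(n);print(n,c)
    cv2.imwrite(f"pics/{n}0.png",cams.camera(n))
E
```

```text
{'time_s': 0.0, 'qpos': array([ 1.06637867e+00,  3.00454331e-01,  1.52157056e+00, -2.45087377e-05,
        1.32068829e+00, -6.65615916e-02]), 'joint_vel': array([ 9.46375224e-04, -2.30745020e-03, -9.62921636e-04,  8.40042242e-04,
       -3.06351532e-05,  4.70787719e-04]), 'tau': array([ 6.97115302e-04, -5.31828153e+01, -3.52729511e+01,  7.08051352e-02,
        2.45550263e-02, -1.39454842e-04]), 'ee_pos': array([0.2330648 , 0.49789512, 0.20489998]), 'eef_rot': array([-1.57074548e+00,  1.11962773e-03,  1.13294637e+00]), 'force': array([0.39282512, 0.13944329, 0.18418526]), 'moment': array([-0.02681984,  0.0113052 , -0.03201798]), 'grip_width': 0.09408041417059575}
top {'K': array([[447.35122963,   0.        , 257.67205259],
       [  0.        , 447.35122963, 187.04079583],
       [  0.        ,   0.        ,   1.        ]]), 'T': array([[-0.00177075,  0.9858693 , -0.16750699,  0.27107559],
       [-0.99971983,  0.00220851,  0.02356655, -0.00947642],
       [ 0.02360348,  0.16750179,  0.98558918,  1.45429147],
       [ 0.        ,  0.        ,  0.        ,  1.        ]])}
side {'K': ar
[... 217 characters left out ...]
,
       [-0.60248989,  0.47915445, -0.63829221, -0.75491898],
       [-0.01710616,  0.79180206,  0.61053819,  0.74947853],
       [ 0.        ,  0.        ,  0.        ,  1.        ]])}
wrist {'K': array([[283.64555005,   0.        , 248.72103108],
       [  0.        , 283.64555005, 193.45540383],
       [  0.        ,   0.        ,   1.        ]]), 'T': array([[ 4.23502496e-01, -8.75111702e-01, -2.34147698e-01,
         1.65939656e-01],
       [ 9.05894803e-01,  4.08970859e-01,  1.09988375e-01,
         5.29132765e-01],
       [-4.92528730e-04, -2.58693533e-01,  9.65959323e-01,
         3.84305094e-01],
       [ 0.00000000e+00,  0.00000000e+00,  0.00000000e+00,
         1.00000000e+00]])}
```

View pics/top0.png

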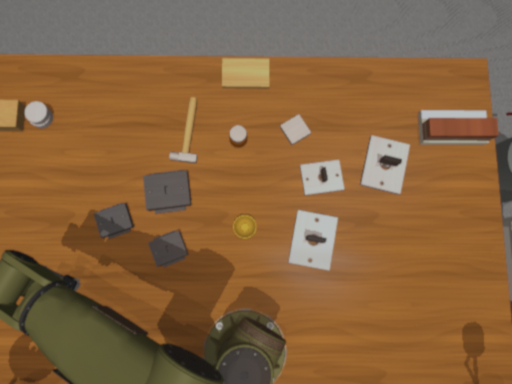

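View pics/side0.png

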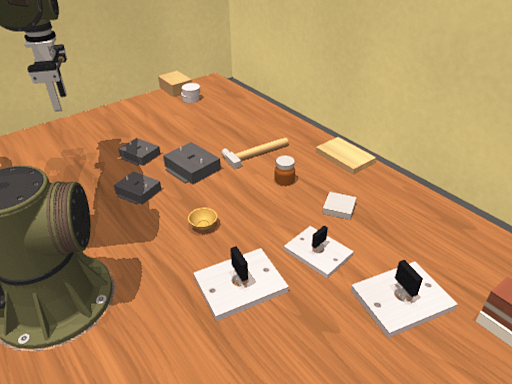

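View pics/wrist0.png

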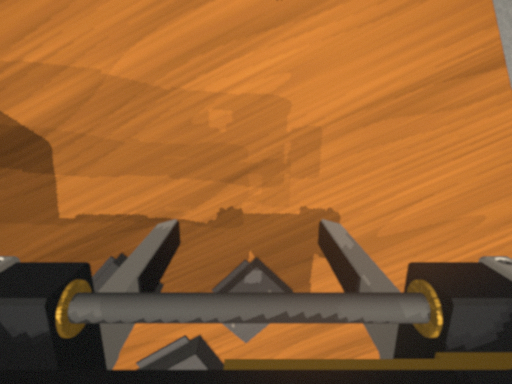

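```bash
cat > h.py <<'E'
import numpy as np,cv2
from station import get_obs,cams
def ray(cal,uv):
    K,T=cal["K"],cal["T"];uv=np.atleast_2d(np.asarray(uv,float))
    d=np.c_[(uv[:,0]-K[0,2])/K[0,0],-(uv[:,1]-K[1,2])/K[1,1],-np.ones(len(uv))]
    return T[:3,3],d@T[:3,:3].T
def onz(cal,uv,z):
    o,d=ray(cal,uv);return o+d*((z-o[2])/d[:,2])[:,None]
def proj(cal,P):
    T=cal["T"];p=(np.atleast_2d(P)-T[:3,3])@T[:3,:3];K=cal["K"]
    return np.c_[K[0,0]*p[:,0]/-p[:,2]+K[0,2],K[1,1]*-p[:,1]/-p[:,2]+K[1,2]]
E
python3 - <<'E'
from h import *
im=cv2.imread("pics/top0.png");c=cams.calibration("top")
a=cv2.resize(im[120:280,80:210],None,fx=3,fy=3,interpolation=cv2.INTER_CUBIC)
b=cv2.resize(im[120:280,280:420],None,fx=3,fy=3,interpolation=cv2.INTER_CUBIC)
cv2.imwrite("pics/crop0.png",np.hstack([a,b])[:600,:800])
hsv=cv2.cvtColor(im,cv2.COLOR_BGR2HSV)
def rects(mask,z,nm):
    cs,_=cv2.findContours(mask,cv2.RETR_EXTERNAL,cv2.CHAIN_APPROX_NONE)
    for k in cs:
        if cv2.contourArea(k)<300: continue
        P=onz(c,k[:,0,:],z)[:,:2]
        r=cv2.minAreaRect((P*1000).astype(np.float32)); print(nm,k[:,0].mean(0).round(),np.round(r[0],1),np.round(r[1],1),round(r[2],1))
white=((hsv[...,2]>150)&(hsv[...,1]<60)).astype(np.uint8)*255
white[:150]=0; white=cv2.morphologyEx(white,cv2.MORPH_CLOSE,np.ones((3,3)))
rects(white,0.014,"white")
dark=((hsv[...,2]<110)&(hsv[...,1]<60)).astype(np.uint8)*255
dark[:,:90]=0;dark[:165]=0;dark[270:]=0;dark[:,200:]=0
rects(dark,0.04,"dark")
E
```

```text
white [313. 240.] [ 345.8 -221.7] [133.8 173.9] 78.9
white [322. 177.] [ 550.4 -254.9] [102.6 132.2] 7.9
white [385. 169.] [ 585.  -465.5] [132.6 151.2] 75.8
dark [168. 249.] [315.7 236.9] [89.7 98.6] 21.6
dark [113. 221.] [402.7 410.4] [ 90.1 102.5] 20.0
dark [167. 191.] [496.3 246.2] [125.1 138.2] 7.8
```

View pics/crop0.png

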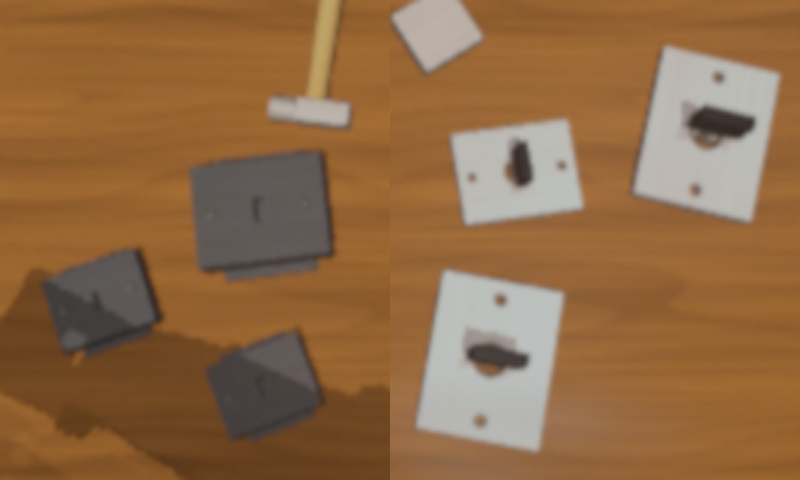

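The small cover at top px (322,177) measures 102 x 132 mm, which fits the description. The other two, at (386,164) and (314,240), are larger. The base at (167,190) measures about 125 x 138 mm and is the largest; those at (113,221) and (168,248) are smaller. I'll move above the cover for a wrist view.

step_arm(
  plan=[
    {"grip":-1,"slide":[0,0,0],"spin":-6.6},
    {"grip":-1,"slide":[0,0,0],"spin":-6.6},
    {"grip":-1,"slide":[0,0,0],"spin":-6.6},
    {"grip":-1,"slide":[0,0,0],"spin":-6.6},
    {"grip":-1,"slide":[0,0,0],"spin":-6.6},
    {"grip":-1,"slide":[-0.039,0,-0.0105],"spin":0},
    {"grip":-1,"slide":[-0.039,0,-0.0105],"spin":0},
    {"grip":-1,"slide":[-0.039,0,-0.0105],"spin":0},
    {"grip":-1,"slide":[-0.039,0,-0.0105],"spin":0},
    {"grip":-1,"slide":[-0.039,0,-0.0105],"spin":0},
    {"grip":-1,"slide":[-0.039,0,-0.0105],"spin":0},
    {"grip":-1,"slide":[-0.039,0,-0.0105],"spin":0},
    {"grip":-1,"slide":[-0.039,0,-0.0105],"spin":0},
    {"grip":-1,"slide":[-0.039,0,-0.0105],"spin":0},
    {"grip":-1,"slide":[-0.039,0,-0.0105],"spin":0},
  ],
)

```text
time_s: 1.4
ee_pos: [0.3911, 0.1244, 0.2056]
eef_rot: [-1.571, -0.0, 1.709]
force: [0.2, 0.8, -0.0]
grip_width: 0.0939
```

step_arm(
  plan=[
    {"grip":-1,"slide":[-0.039,0,-0.0105],"spin":0},
    {"grip":-1,"slide":[-0.039,0,-0.0105],"spin":0},
    {"grip":-1,"slide":[-0.039,0,-0.0105],"spin":0},
    {"grip":-1,"slide":[-0.039,0,-0.0105],"spin":0},
    {"grip":-1,"slide":[-0.039,0,-0.0105],"spin":0},
    {"grip":-1,"slide":[-0.039,0,-0.0105],"spin":0},
    {"grip":-1,"slide":[-0.039,0,-0.0105],"spin":0},
    {"grip":-1,"slide":[-0.039,0,-0.0105],"spin":0},
    {"grip":-1,"slide":[-0.039,0,-0.0105],"spin":0},
    {"grip":-1,"slide":[-0.039,0,-0.0105],"spin":0},
    {"grip":-1,"slide":[0,0,0],"spin":0},
    {"grip":-1,"slide":[0,0,0],"spin":0},
  ],
)

```text
time_s: 2.4
ee_pos: [0.5484, -0.2468, 0.2041]
eef_rot: [-1.569, -0.001, 1.707]
force: [-0.1, 1.0, -1.0]
grip_width: 0.094
```

```bash
python3 - <<'E'
from h import *
o=get_obs();print(o['time_s'],o['ee_pos'],o['eef_rot'],o['qpos'])
c=cams.calibration("wrist");im=cams.camera("wrist");cv2.imwrite("pics/w1.png",im)
np.savez("w1",K=c["K"],T=c["T"])
print(proj(c,[[.55,-.255,.014],[.55,-.255,.072]]))
E
```

```text
2.4 [ 0.5483917  -0.24684451  0.2041039 ] [-1.56921506e+00 -1.18416914e-03  1.70676046e+00] [-4.83874844e-01  4.17391176e-01  1.36563507e+00  4.63351477e-05
  1.36054140e+00 -2.19064596e+00]
[[242.817554   176.07725291]
 [241.87912675 186.26585966]]
```

View pics/w1.png

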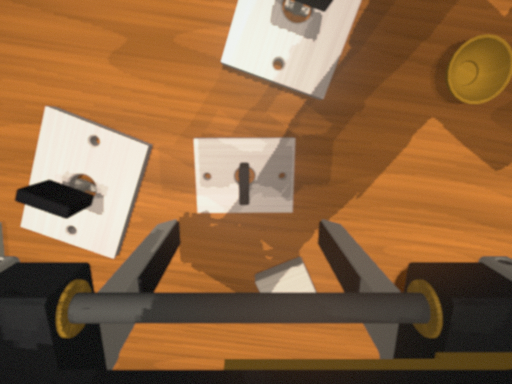

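The wrist view shows the small cover at (244,175) with holes at (207,176) and (282,176). The larger look-alikes are at left (86,180) and top (290,40). Next I'll measure it precisely.

```bash
python3 - <<'E'
from h import *
im=cv2.imread("pics/w1.png");c=np.load("w1.npz")
sub=im[130:222,185:305];cv2.imwrite("pics/w1c.png",cv2.resize(sub,None,fx=6,fy=6,interpolation=cv2.INTER_CUBIC))
hsv=cv2.cvtColor(im,cv2.COLOR_BGR2HSV)
m=((hsv[...,1]<70)&(hsv[...,2]>80)).astype(np.uint8)*255
m[:130]=0;m[222:]=0;m[:,:185]=0;m[:,305:]=0
cs,_=cv2.findContours(m,cv2.RETR_EXTERNAL,cv2.CHAIN_APPROX_NONE)
k=max(cs,key=cv2.contourArea)
P=onz(c,k[:,0],0.014)[:,:2]*1000
r=cv2.minAreaRect(P.astype(np.float32));print(r)
H=[]
sat=hsv[...,1].astype(float)
for u,v in((207,176),(282,176)):
    w=sat[v-7:v+8,u-7:u+8]; w=np.clip(w-70,0,None)
    yy,xx=np.mgrid[v-7:v+8,u-7:u+8]; H.append([(w*xx).sum()/w.sum(),(w*yy).sum()/w.sum()]);
print(H)
h=onz(c,H,0.014)[:,:2]*1000; print(h,h.mean(0),np.linalg.norm(h[0]-h[1]),np.degrees(np.arctan2(*(h[0]-h[1])[::-1])))
E
```

```text
((549.7681884765625, -253.22970581054688), (100.06525421142578, 129.7063446044922), 8.111159324645996)
[[np.float64(207.3526645768025), np.float64(175.48746081504703)], [np.float64(281.43364327979714), np.float64(174.99661876584955)]]
[[ 555.58610671 -301.68191075]
 [ 541.61153116 -204.47227924]] [ 548.59881894 -253.07709499] 98.20896710952412 -81.81937107651412
```

View pics/w1c.png

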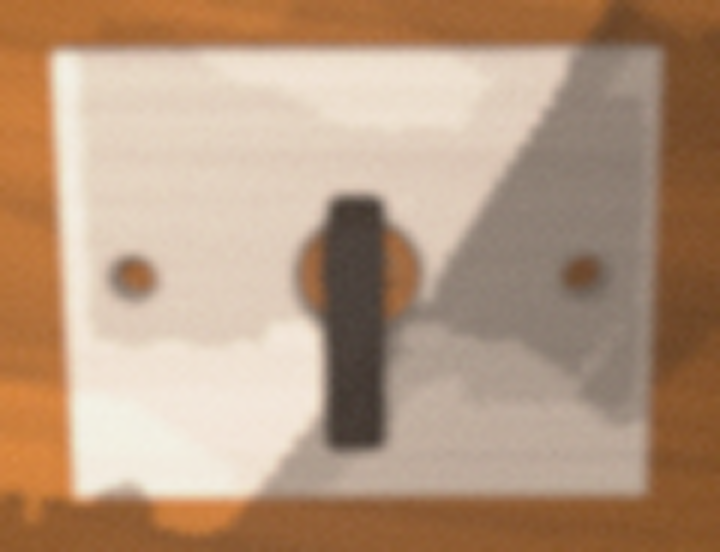

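step_arm(
  plan=[
    {"grip":-1,"slide":[-0.0065,0.02,0],"spin":-0.3},
    {"grip":-1,"slide":[0,0.03,0],"spin":0},
    {"grip":-1,"slide":[0,0.03,0],"spin":0},
    {"grip":-1,"slide":[0,0.03,0],"spin":0},
    {"grip":-1,"slide":[0,0,0],"spin":0},
    {"grip":-1,"slide":[0,0,0],"spin":0},
    {"grip":-1,"slide":[0,0,0],"spin":0},
  ],
)

```text
time_s: 3.03
ee_pos: [0.5503, -0.2517, 0.0978]
eef_rot: [-1.573, 0.002, 1.715]
force: [0.4, -0.2, 0.2]
grip_width: 0.0938
```

```bash
python3 - <<'E'
from h import *
o=get_obs();print(o['time_s'],o['ee_pos'],np.degrees(o['eef_rot']),o['joint_vel'].round(4))
c=cams.calibration("wrist");im=cams.camera("wrist");cv2.imwrite("pics/w2.png",im)
R=np.array(o['ee_pos']); print(proj(c,[R,[.5497,-.2532,.014],[.5497,-.2532,.072]]))
E
```

```text
3.0333 [ 0.55028524 -0.25168779  0.09778588] [-9.01182270e+01  8.68486429e-02  9.82612089e+01] [-0.0056 -0.0115 -0.0136  0.0004 -0.006  -0.0014]
[[249.90495501 230.90702244]
 [248.16261837 196.33364879]
 [247.95484799 216.85278938]]
```

View pics/w2.png

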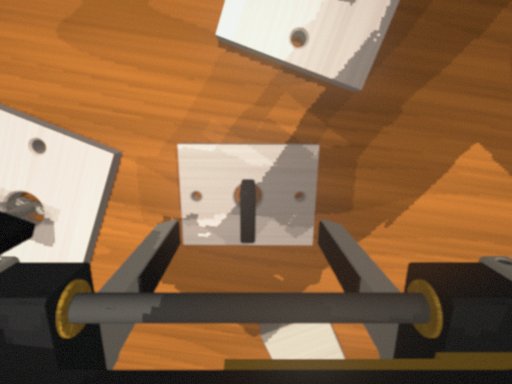

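step_arm(
  plan=[
    {"grip":-1,"slide":[-0.001,0.02,0.0005],"spin":0},
    {"grip":-1,"slide":[0,0.02,0],"spin":0},
    {"grip":-1,"slide":[0,0.02,0],"spin":0},
    {"grip":-1,"slide":[0,0,0],"spin":0},
    {"grip":0.7,"slide":[0,0,0],"spin":0},
    {"grip":0.7,"slide":[0,0,0],"spin":0},
    {"grip":0.7,"slide":[0,0,0],"spin":0},
    {"grip":1,"slide":[0,0,0],"spin":0},
    {"grip":1,"slide":[0,0,0],"spin":0},
    {"grip":1,"slide":[0,0,0],"spin":0},
    {"grip":1,"slide":[0,0,0],"spin":0},
    {"grip":1,"slide":[0,0,0],"spin":0},
  ],
  force=40,
)

```text
time_s: 4.08
ee_pos: [0.5491, -0.253, 0.0355]
eef_rot: [-1.571, 0.0, 1.714]
force: [0.0, -0.2, -0.4]
grip_width: 0.0438
```

step_arm(
  plan=[
    {"grip":1,"slide":[0,0,0],"spin":0},
    {"grip":1,"slide":[0,0,0],"spin":0},
    {"grip":1,"slide":[0,0,0],"spin":0},
    {"grip":1,"slide":[0,0,0],"spin":0},
    {"grip":1,"slide":[0,0,0],"spin":0},
    {"grip":1,"slide":[0,0,0],"spin":0},
    {"grip":1,"slide":[0,0,0],"spin":0},
  ],
  force=50,
)

```text
time_s: 4.67
ee_pos: [0.5491, -0.253, 0.0354]
eef_rot: [-1.571, -0.0, 1.714]
force: [-0.6, 0.1, 0.1]
grip_width: 0.0116
```

step_arm(
  plan=[
    {"grip":1,"slide":[0,-0.01,0],"spin":0},
    {"grip":1,"slide":[0,-0.02,0],"spin":0},
    {"grip":1,"slide":[0,-0.03,0],"spin":0},
    {"grip":1,"slide":[0,-0.03,0],"spin":0},
    {"grip":1,"slide":[0,-0.03,0],"spin":0},
    {"grip":1,"slide":[0,-0.03,0],"spin":0},
    {"grip":1,"slide":[0,0,0],"spin":0},
    {"grip":1,"slide":[0,0,0],"spin":0},
    {"grip":1,"slide":[0,0,0],"spin":0},
  ],
)

```text
time_s: 5.42
ee_pos: [0.5485, -0.2527, 0.1842]
eef_rot: [-1.569, -0.001, 1.714]
force: [0.0, 0.1, -4.9]
grip_width: 0.0115
```

```bash
python3 - <<'E'
from h import *
o=get_obs();print(o['time_s'],o['ee_pos'],np.degrees(o['eef_rot']),o['force'],o['grip_width'])
c=cams.calibration("wrist");im=cams.camera("wrist");cv2.imwrite("pics/w3.png",im);np.savez("w3",K=c["K"],T=c["T"])
cv2.imwrite("pics/s3.png",cams.camera("side"))
E
```

```text
5.4167 [ 0.54854752 -0.25273177  0.18424625] [-8.99084412e+01 -6.72802173e-02  9.82136826e+01] [ 0.01309368  0.06615218 -4.85057664] 0.011516261617098586
```

View pics/w3.png

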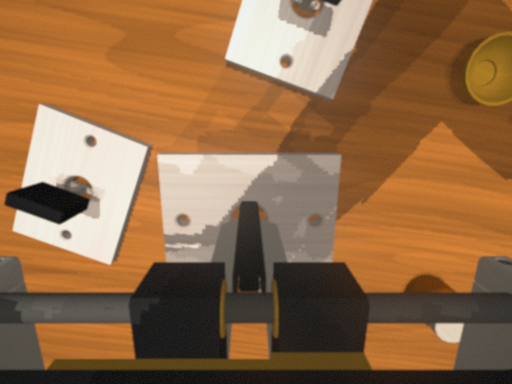

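View pics/s3.png

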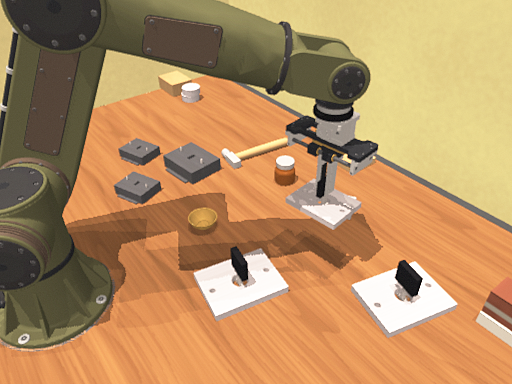

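Side view: the cover hangs level under the gripper, near (323,202). In the wrist view its holes are at (182,220) and (316,220). I'll carry it toward the base and stop about 150 mm short so the wrist camera sees both the pins and the held cover.

step_arm(
  plan=[
    {"grip":1,"slide":[0.015,-0.003,0.004],"spin":0},
    {"grip":1,"slide":[0.025,-0.003,0.006],"spin":0},
    {"grip":1,"slide":[0.035,-0.002,0.009],"spin":0},
    {"grip":1,"slide":[0.035,0,0.009],"spin":0},
    {"grip":1,"slide":[0.035,0,0.009],"spin":0},
    {"grip":1,"slide":[0.035,0,0.009],"spin":0},
    {"grip":1,"slide":[0.035,0,0.009],"spin":0},
    {"grip":1,"slide":[0.035,0,0.009],"spin":0},
    {"grip":1,"slide":[0.035,0,0.009],"spin":0},
    {"grip":1,"slide":[0.035,0,0.009],"spin":0},
    {"grip":1,"slide":[0.035,0,0.009],"spin":0},
    {"grip":1,"slide":[0.035,0,0.009],"spin":0},
    {"grip":1,"slide":[0.035,0,0.009],"spin":0},
    {"grip":1,"slide":[0.035,0,0.009],"spin":0},
    {"grip":1,"slide":[0.025,0,0.006],"spin":0},
    {"grip":1,"slide":[0.015,0,0.004],"spin":0},
    {"grip":1,"slide":[0,0,0],"spin":0},
    {"grip":1,"slide":[0,0,0],"spin":0},
    {"grip":1,"slide":[0,0,0],"spin":0},
  ],
)

```text
time_s: 7.1
ee_pos: [0.3509, 0.2231, 0.1929]
eef_rot: [-1.57, 0.001, 1.714]
force: [0.2, -0.8, -3.3]
grip_width: 0.0116
```

```bash
python3 - <<'E'
from h import *
o=get_obs();print(o['time_s'],o['ee_pos'],np.degrees(o['eef_rot']),o['force'],o['grip_width'],o['qpos'])
c=cams.calibration("wrist");im=cams.camera("wrist");cv2.imwrite("pics/w4.png",im);np.savez("w4",K=c["K"],T=c["T"],p=o['ee_pos'],e=o['eef_rot'])
E
```

```text
7.1 [0.35091644 0.22306303 0.19286324] [-8.99360023e+01  3.30944706e-02  9.82172447e+01] [ 0.21129517 -0.75694205 -3.25180038] 0.011647763705227701 [ 4.78209201e-01  8.55698762e-03  1.88781565e+00 -1.88352467e-04
  1.24646476e+00 -1.23594464e+00]
```

View pics/w4.png

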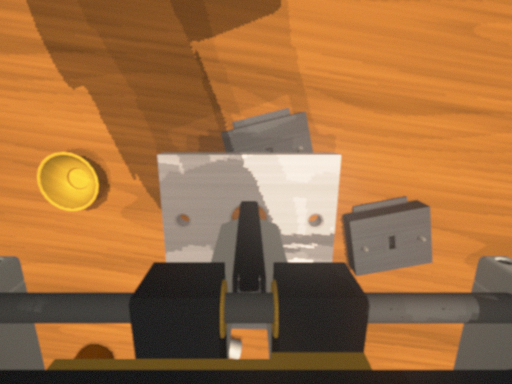

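Image-up is toward the robot, so the cover hides the large base. I'll overshoot in x by 0.1 m past the base so it appears above the cover in view.

step_arm(
  plan=[
    {"grip":1,"slide":[0,0,-0.01],"spin":0},
    {"grip":1,"slide":[0,0,-0.02],"spin":0},
    {"grip":1,"slide":[0,0,-0.03],"spin":0},
    {"grip":1,"slide":[0,0,-0.035],"spin":0},
    {"grip":1,"slide":[0,0,-0.035],"spin":0},
    {"grip":1,"slide":[0,0,-0.035],"spin":0},
    {"grip":1,"slide":[0,0,-0.035],"spin":0},
    {"grip":1,"slide":[0,0,-0.03],"spin":0},
    {"grip":1,"slide":[0,0,-0.02],"spin":0},
    {"grip":1,"slide":[0,0,0],"spin":0},
    {"grip":1,"slide":[0,0,0],"spin":0},
    {"grip":1,"slide":[0,0,0],"spin":0},
    {"grip":1,"slide":[0,0,0],"spin":0},
  ],
)

```text
time_s: 8.23
ee_pos: [0.5981, 0.2589, 0.1935]
eef_rot: [-1.571, 0.0, 1.714]
force: [-0.9, 0.3, -4.2]
grip_width: 0.0113
```

```bash
python3 - <<'E'
from h import *
o=get_obs();print(o['time_s'],o['ee_pos'],np.degrees(o['eef_rot']),o['force'],o['grip_width'],o['qpos'])
c=cams.calibration("wrist");im=cams.camera("wrist");cv2.imwrite("pics/w5.png",im);np.savez("w5",K=c["K"],T=c["T"],p=o['ee_pos'],e=o['eef_rot'])
cv2.imwrite("pics/w5c.png",cv2.resize(im[20:260,140:360],None,fx=3,fy=2.5,interpolation=cv2.INTER_CUBIC))
E
```

```text
8.2333 [0.59811037 0.25890538 0.19350362] [-8.99896258e+01  3.14305895e-04  9.82002597e+01] [-0.85583959  0.34132388 -4.20189758] 0.011313676579291623 [ 3.52319437e-01  5.39693038e-01  1.21252035e+00  3.27732906e-05
  1.38955752e+00 -1.36160433e+00]
```

View pics/w5.png

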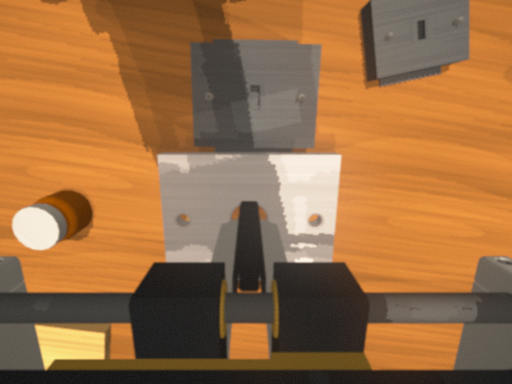

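View pics/w5c.png

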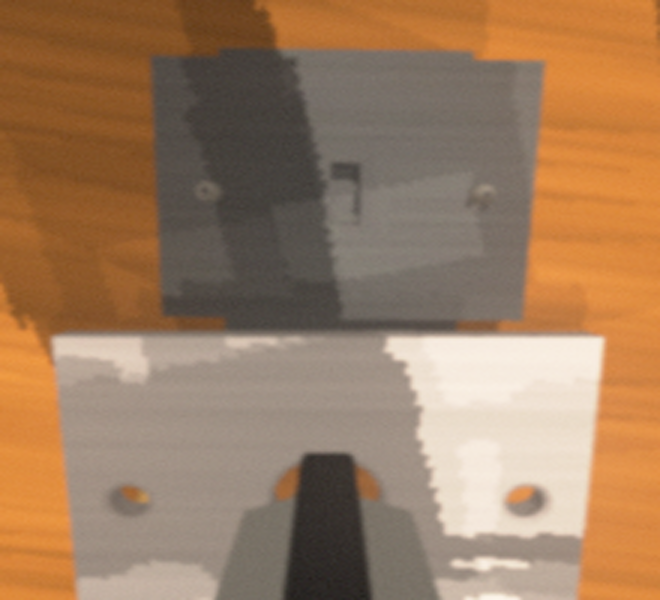

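```bash
cat > m.py <<'E'
from h import *
def edge(g,p,q,hw=5,n=60,trim=.12):
    # subpixel strongest gradient across the segment p-q, line fit
    p,q=np.array(p,float),np.array(q,float);t=(q-p)/np.linalg.norm(q-p);nn=np.array([-t[1],t[0]])
    s=np.linspace(trim,1-trim,n)[:,None]*(q-p)+p;off=np.arange(-hw,hw+.01,.25)
    X=s[:,None]+off[None,:,None]*nn
    v=cv2.remap(g,X[...,0].astype(np.float32),X[...,1].astype(np.float32),cv2.INTER_LINEAR)
    d=np.abs(np.gradient(cv2.GaussianBlur(v,(5,1),0),axis=1));i=d.argmax(1)
    pts=s+off[i][:,None]*nn
    vx,vy,x0,y0=cv2.fitLine(pts.astype(np.float32),cv2.DIST_HUBER,0,.01,.01).ravel()
    return np.cross([x0,y0,1],[x0+vx,y0+vy,1])
def quad(g,C,hw=5):
    L=[edge(g,C[i],C[(i+1)%4],hw) for i in range(4)]
    P=[np.cross(L[i-1],L[i]) for i in range(4)]
    return np.array([p[:2]/p[2] for p in P])
E
python3 - <<'E'
from m import *
im=cv2.imread("pics/w5.png");c=np.load("w5.npz");g=cv2.cvtColor(im,cv2.COLOR_BGR2GRAY)
f=lambda a:[(140+x/3,20+y/2.5) for x,y in a]
C=f([(152,58),(545,63),(525,318),(163,315)])
hs=cv2.cvtColor(im,cv2.COLOR_BGR2HSV)[...,1]
q=quad(hs,C,4);print("sat corners",q.round(1).tolist(), np.round(C,1).tolist())
P=onz(c,q,.04)[:,:2]*1e3
print(P.round(1).tolist(),P.mean(0), [round(float(np.linalg.norm(P[i]-P[i-1])),1) for i in range(4)])
d=P[1]+P[2]-P[0]-P[3];print("yaw of y axis",np.degrees(np.arctan2(d[1],d[0])))
d=P[0]+P[1]-P[2]-P[3];print("-x axis",np.degrees(np.arctan2(-d[1],-d[0])))
# zoom of pins
z=np.hstack([cv2.resize(im[80:115,v-20:v+20],None,fx=8,fy=8,interpolation=cv2.INTER_CUBIC) for v in(209,301)])
z2=np.hstack([cv2.resize(im[203:238,v-20:v+20],None,fx=8,fy=8,interpolation=cv2.INTER_CUBIC) for v in(183,316)])
cv2.imwrite("pics/pins.png",np.vstack([z,z2]))
E
```

```text
sat corners [[189.8, 39.7], [321.3, 41.7], [313.3, 148.8], [193.6, 146.0]] [[190.7, 43.2], [321.7, 45.2], [315.0, 147.2], [194.3, 146.0]]
[[454.7, 174.3], [436.6, 312.8], [548.8, 327.1], [565.5, 188.7]] [501.40842815 250.69868137] [111.8, 139.7, 113.1, 139.4]
yaw of y axis 97.18210851947929
-x axis 7.3435003067702835
```

View pics/pins.png

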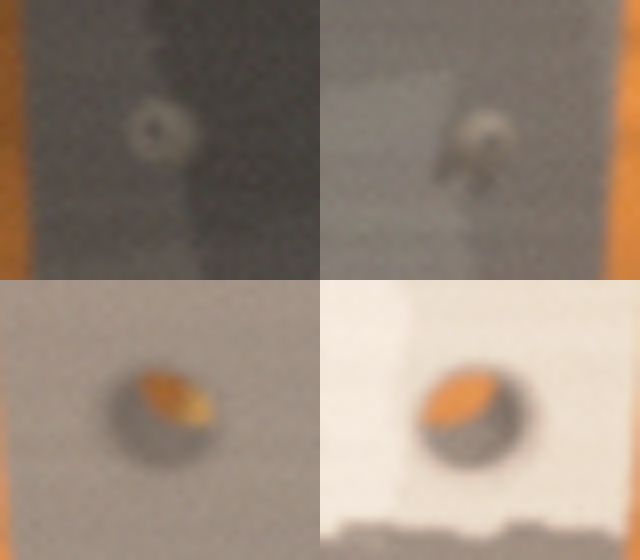

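```bash
python3 - <<'E'
from m import *
c=np.load("w5.npz")
def rep(n,px,z):
    P=onz(c,px,z)[:,:2]*1e3;d=P[1]-P[0];print(n,z,P.mean(0).round(1),round(float(np.linalg.norm(d)),1),round(float(np.degrees(np.arctan2(d[1],d[0]))),2))
pins=[(209.2,96.3),(301.6,97.3)]
for z in(.045,.05,.053,.056):rep("pins",pins,z)
holes=[(183.2,220.1),(315.1,220.1)]
zt=c["p"][2]-.0354+.014
for z in(zt,zt-.007,zt+.005):rep("holes",holes,z)
print("tcp",c["p"],np.degrees(c["e"]))
# top camera
im=cv2.imread("pics/top0.png");ct=cams.calibration("top")
cv2.imwrite("pics/t0b.png",cv2.resize(im[160:220,135:200],None,fx=9,fy=9,interpolation=cv2.INTER_CUBIC))
E
```

```text
pins 0.045 [501.9 251.7] 101.3 97.65
pins 0.05 [502.3 251.6] 99.8 97.65
pins 0.053 [502.5 251.6] 98.9 97.65
pins 0.056 [502.7 251.5] 97.9 97.65
holes 0.17210362251867034 [598.3 258.5] 99.2 98.22
holes 0.16510362251867033 [600.9 258.8] 102.6 98.22
holes 0.17710362251867034 [596.5 258.2] 96.7 98.22
tcp [0.59811037 0.25890538 0.19350362] [-8.99896258e+01  3.14305895e-04  9.82002597e+01]
```

View pics/t0b.png

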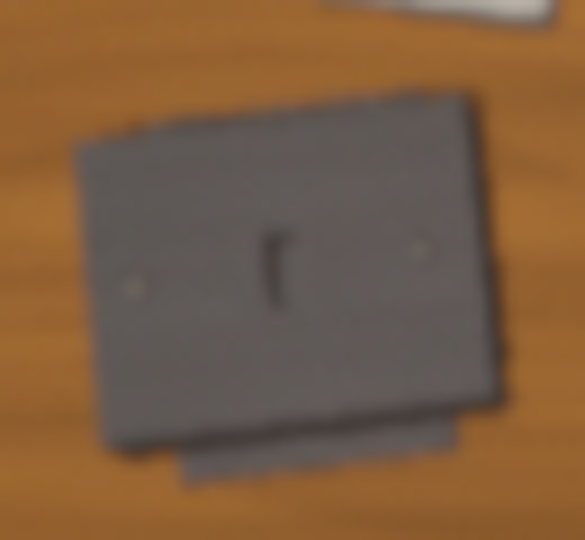

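```bash
python3 - <<'E'
from m import *
ct=cams.calibration("top")
P=onz(ct,[(150,191.9),(181.8,187.9)],.05)[:,:2]*1e3;d=P[0]-P[1];print(P.mean(0),np.linalg.norm(d),np.degrees(np.arctan2(d[1],d[0])))
# cover in top view by holes for bias
P=onz(ct,[(280+82/3,120+177/3),(280+172/3,120+165/3)],.014)[:,:2]*1e3;d=P[0]-P[1];print(P.mean(0),np.linalg.norm(d),np.degrees(np.arctan2(d[1],d[0])))
cs=cams.calibration("side");im=cv2.imread("pics/side0.png");cv2.imwrite("pics/s0b.png",cv2.resize(im[130:195,150:235],None,fx=9,fy=9,interpolation=cv2.INTER_CUBIC))
E
```

```text
[499.92089255 247.51742829] 100.64877189380401 97.44404022623151
[ 549.86374157 -256.88904565] 100.37727043504432 97.83266186418138
```

View pics/s0b.png

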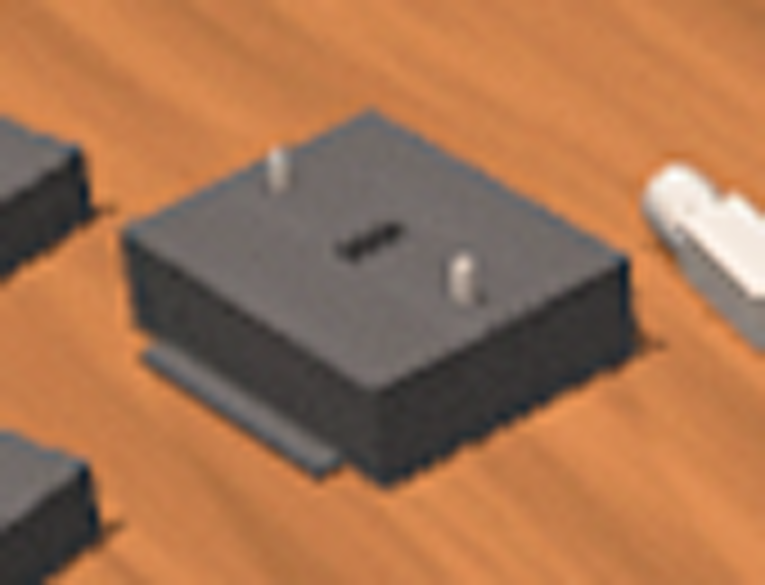

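step_arm(
  plan=[
    {"grip":1,"slide":[0,0,0.01],"spin":0.6},
    {"grip":1,"slide":[0,0,0.015],"spin":0},
    {"grip":1,"slide":[0,0,0],"spin":0},
    {"grip":1,"slide":[0,0,0],"spin":0},
    {"grip":1,"slide":[0,0,0],"spin":0},
  ],
)

```text
time_s: 8.7
ee_pos: [0.5739, 0.2559, 0.194]
eef_rot: [-1.572, -0.0, 1.704]
force: [1.5, 1.5, -3.2]
grip_width: 0.0119
```

```bash
python3 - <<'E'
from m import *
o=get_obs();print(o['time_s'],o['ee_pos'],np.degrees(o['eef_rot']),o['joint_vel'].round(3))
c=cams.calibration("wrist");im=cams.camera("wrist");cv2.imwrite("pics/w6.png",im);np.savez("w6",K=c["K"],T=c["T"],p=o['ee_pos'],e=o['eef_rot'])
print(proj(c,[[.4956,.3009,.050],[.5088,.2018,.05],[.5023,.2514,.05]]).round(1))
cv2.imwrite("pics/w6c.png",cv2.resize(im[55:235,170:330],None,fx=4.5,fy=3.3,interpolation=cv2.INTER_CUBIC))
im=cv2.imread("pics/side0.png");cv2.imwrite("pics/s0c.png",cv2.resize(im[220:280,280:360],None,fx=9,fy=9,interpolation=cv2.INTER_CUBIC))
E
```

```text
8.7 [0.5739097  0.25594196 0.19402011] [-9.00584885e+01 -9.71064382e-03  9.76264382e+01] [-0.003  0.013 -0.008  0.002 -0.002  0.001]
[[299.2 119.9]
 [208.6 119.8]
 [253.9 119.9]]
```

View pics/w6c.png

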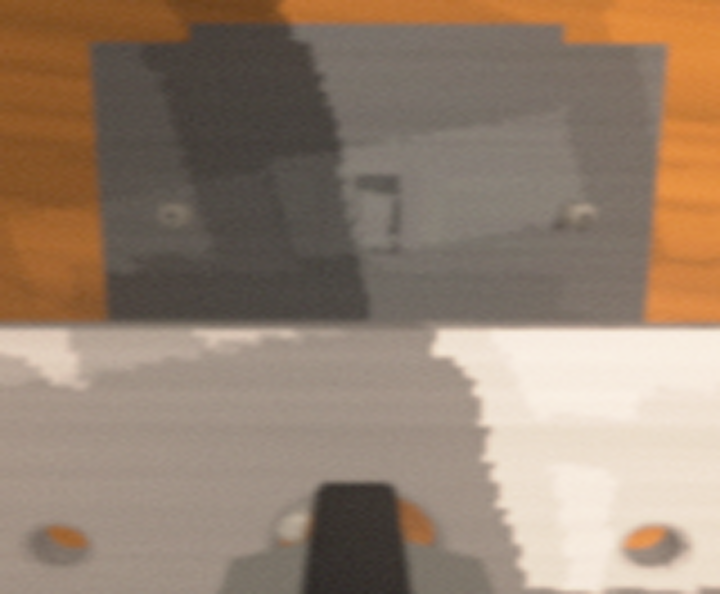

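View pics/s0c.png

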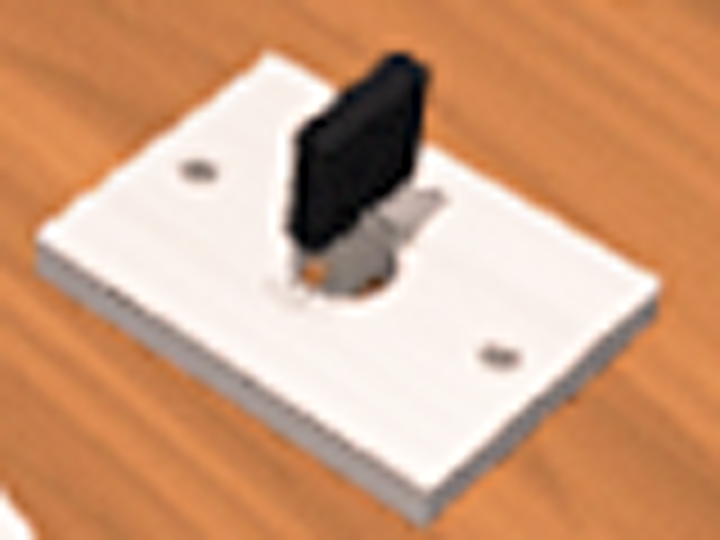

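```bash
python3 - <<'E'
from m import *
c=np.load("w6.npz");cs=cams.calibration("side")
def rep(n,c,px,z):
    P=onz(c,px,z)[:,:2]*1e3;d=P[1]-P[0];print(n,z,P.mean(0).round(1),round(float(np.linalg.norm(d)),1),round(float(np.degrees(np.arctan2(d[1],d[0]))),2))
rep("pins w6",c,[(208.7,120.2),(298.9,120.2)],.05)
rep("holes w6",c,[(170+60/4.5,55+545/3.3),(170+655/4.5,55+545/3.3)],c["p"][2]-.0354+.014)
print(c["p"])
rep("far edge",c,[(190.6,68.3),(317.5,68.5)],.04)
rep("side pins base",cs,[(181.1,150.9),(201.4,163.3)],.04)
rep("side pins tip",cs,[(150+278/9,130+153/9),(150+463/9,130+257/9)],.056)
rep("side holes",cs,[(302,238.9),(335.6,259.6)],.014)
E
```

```text
pins w6 0.05 [502.6 251.3] 99.5 97.66
holes w6 0.1726201126423465 [574.1 255.7] 99.4 97.64
[0.5739097  0.25594196 0.19402011]
far edge 0.04 [448.6 244.3] 138.0 97.58
side pins base 0.04 [500.5 246.4] 99.3 -82.75
side pins tip 0.056 [501.1 244.6] 96.2 -81.05
side holes 0.014 [ 548.9 -256.2] 100.1 -81.8
```

step_arm(
  plan=[
    {"grip":1,"slide":[0.001,0,0.012],"spin":0},
    {"grip":1,"slide":[0.001,0,0.02],"spin":0},
    {"grip":1,"slide":[0.001,0,0.02],"spin":0},
    {"grip":1,"slide":[0.001,0,0.012],"spin":0},
    {"grip":1,"slide":[0.0012,0.01,0.008],"spin":0},
    {"grip":1,"slide":[0,0.02,0],"spin":0},
    {"grip":1,"slide":[0,0.02,0],"spin":0},
    {"grip":1,"slide":[0,0.02,0],"spin":0},
    {"grip":1,"slide":[0,0.015,0],"spin":0},
    {"grip":1,"slide":[0,0,0],"spin":0},
    {"grip":1,"slide":[0,0,0],"spin":0},
    {"grip":1,"slide":[0,0,0],"spin":0},
    {"grip":1,"slide":[0,0,0],"spin":0},
  ],
)

```text
time_s: 9.83
ee_pos: [0.5023, 0.2517, 0.1098]
eef_rot: [-1.573, -0.001, 1.704]
force: [0.0, 1.2, -3.9]
grip_width: 0.0114
```

```bash
python3 - <<'E'
from m import *
o=get_obs();print(o['time_s'],o['ee_pos'],np.degrees(o['eef_rot']),o['force'],o['grip_width'])
c=cams.calibration("wrist");im=cams.camera("wrist");cv2.imwrite("pics/w7.png",im);np.savez("w7",K=c["K"],T=c["T"],p=o['ee_pos'],e=o['eef_rot'])
s=cams.camera("side");t=cams.camera("top")
cv2.imwrite("pics/s7.png",np.hstack([cv2.resize(s[100:200,140:250],None,fx=4,fy=4,interpolation=cv2.INTER_CUBIC),cv2.resize(t[150:250,120:210],None,fx=4,fy=4,interpolation=cv2.INTER_CUBIC)]))
E
```

```text
9.8333 [0.5023253  0.25170938 0.10979536] [-9.01175784e+01 -3.13853444e-02  9.76096418e+01] [ 0.01124547  1.23832726 -3.85583099] 0.011408884527175782
```

View pics/w7.png

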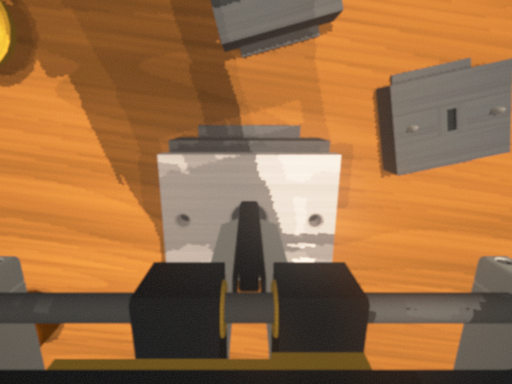

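View pics/s7.png

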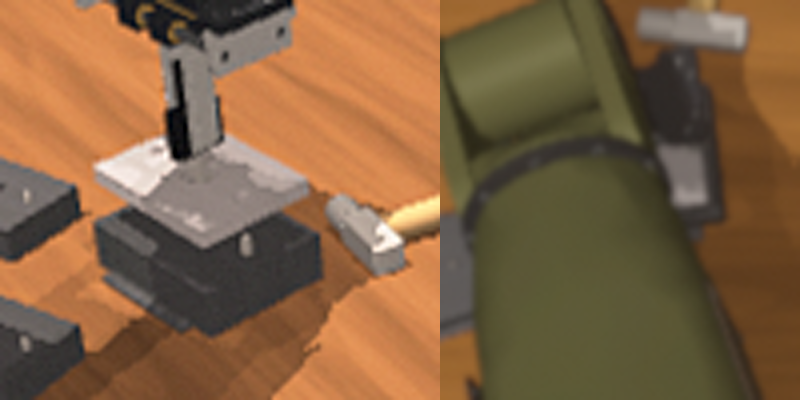

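```bash
python3 - <<'E'
from m import *
c=np.load("w7.npz");im=cv2.imread("pics/w7.png")
cv2.imwrite("pics/w7c.png",cv2.resize(im[118:232,155:345],None,fx=4,fy=4,interpolation=cv2.INTER_CUBIC))
E
```

```text
(no output)
```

View pics/w7c.png

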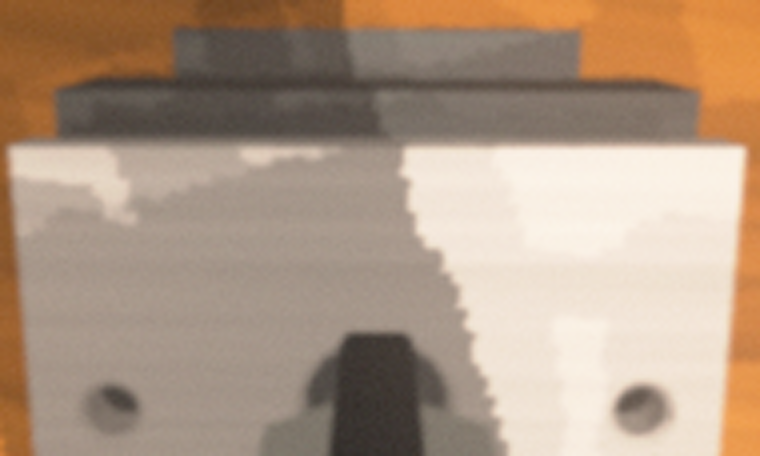

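```bash
python3 - <<'E'
from m import *
c=np.load("w7.npz")
P=onz(c,[(169.25,140.5),(329.25,140.5)],.04)[:,:2]*1e3;d=P[1]-P[0];a=np.radians(97.6)
print(P,np.linalg.norm(d),P.mean(0)+55*np.array([np.sin(a),-np.cos(a)]))
H=onz(c,[(155+111/4,118+410/4),(155+642/4,118+409/4)],c["p"][2]-.0354+.014)[:,:2]*1e3
print(H.mean(0),np.linalg.norm(H[0]-H[1]),c["p"],proj(c,[.5025,.2513,.056]))
E
```

```text
[[457.06362422 175.53715485]
 [438.65927064 312.79581051]] 138.48703471706924 [502.37830214 251.44058415]
[502.76016965 251.30504982] 99.79827540126439 [0.5023253  0.25170938 0.10979536] [[249.07318074 206.83799151]]
```

Face edge and holes agree within 0.5 mm: seat at (502.4, 251.4), cover at (502.8, 251.3). Lowering onto the pins.

step_arm(
  plan=[
    {"grip":1,"slide":[0,0.008,0],"spin":0},
    {"grip":1,"slide":[0,0.007,0],"spin":0},
    {"grip":1,"slide":[0,0.005,0],"spin":0},
    {"grip":1,"slide":[0,0.004,0],"spin":0},
    {"grip":1,"slide":[0,0.002,0],"spin":0},
    {"grip":1,"slide":[0,0,0],"spin":0},
    {"grip":1,"slide":[0,0,0],"spin":0},
    {"grip":1,"slide":[0,0,0],"spin":0},
  ],
)

```text
time_s: 10.65
ee_pos: [0.5018, 0.2515, 0.0827]
eef_rot: [-1.571, -0.0, 1.704]
force: [-0.4, 0.4, -4.2]
grip_width: 0.0121
```

step_arm(
  plan=[
    {"grip":1,"slide":[0,0.003,0],"spin":0},
    {"grip":1,"slide":[0,0.002,0],"spin":0},
    {"grip":1,"slide":[0,0.0015,0],"spin":0},
    {"grip":1,"slide":[0,0.001,0],"spin":0},
    {"grip":1,"slide":[0,0.0005,0],"spin":0},
    {"grip":1,"slide":[0,0,0],"spin":0},
    {"grip":1,"slide":[0,0,0],"spin":0},
    {"grip":1,"slide":[0,0,0],"spin":0},
  ],
)

```text
time_s: 11.32
ee_pos: [0.5016, 0.2514, 0.0747]
eef_rot: [-1.571, 0.0, 1.704]
force: [-2.8, -1.3, 2.2]
grip_width: 0.0119
```

```bash
python3 - <<'E'
from m import *
o=get_obs();print(o['time_s'],o['ee_pos'],np.degrees(o['eef_rot']),o['force'],o['moment'],o['grip_width'])
c=cams.calibration("wrist");im=cams.camera("wrist");np.savez("w8",K=c["K"],T=c["T"],p=o['ee_pos'],e=o['eef_rot'])
s=cams.camera("side")
cv2.imwrite("pics/s8.png",np.hstack([cv2.resize(s[100:200,150:240],None,fx=4,fy=4,interpolation=cv2.INTER_CUBIC),cv2.resize(im[130:240,155:262],(400,400),interpolation=cv2.INTER_CUBIC)]))
cv2.imwrite("pics/w8.png",im)
E
```

```text
11.3167 [0.50162126 0.25144571 0.07468185] [-9.00047447e+01  1.05054189e-03  9.76148160e+01] [-2.81479156 -1.33589095  2.16919265] [-0.25072069  0.60945072  0.02144827] 0.011856089091582254
```

View pics/s8.png

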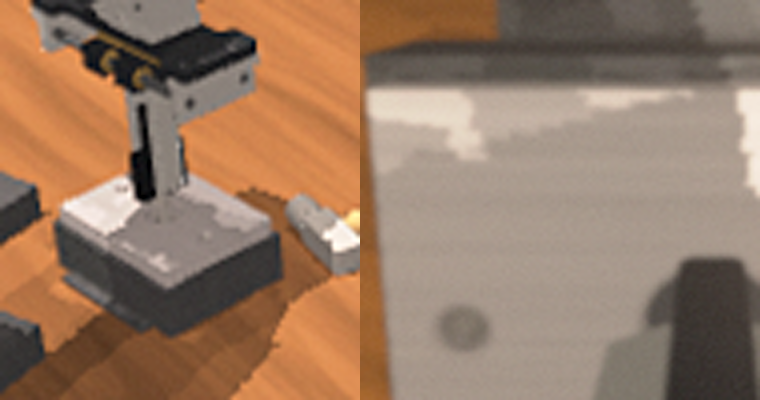

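View pics/w8.png

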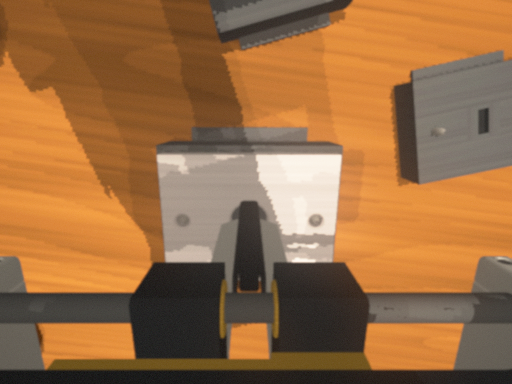

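The cover is flush: pins fill the holes at wrist px (182,220) and (316,220), and the side view shows no gap. Now pushing the knob in.

step_arm(
  plan=[
    {"grip":1,"slide":[0,0,0],"spin":0},
    {"grip":1,"slide":[0,0,0],"spin":0},
    {"grip":1,"slide":[0,0.002,0],"spin":0},
    {"grip":1,"slide":[0,0.003,0],"spin":0},
    {"grip":1,"slide":[0,0.003,0],"spin":0},
    {"grip":1,"slide":[0,0.003,0],"spin":0},
    {"grip":1,"slide":[0,0.002,0],"spin":0},
    {"grip":1,"slide":[0,0,0],"spin":0},
    {"grip":1,"slide":[0,0,0],"spin":0},
    {"grip":1,"slide":[0,0,0],"spin":0},
  ],
  force=60,
)

```text
time_s: 12.25
ee_pos: [0.5018, 0.2515, 0.0616]
eef_rot: [-1.571, -0.0, 1.704]
force: [-4.7, -1.5, 8.6]
grip_width: 0.0118
```

step_arm(
  plan=[
    {"grip":1,"slide":[0,0.001,0],"spin":0},
    {"grip":1,"slide":[0,0.001,0],"spin":0},
    {"grip":1,"slide":[0,0,0],"spin":0},
    {"grip":1,"slide":[0,0,0],"spin":0},
    {"grip":1,"slide":[0,0,0],"spin":0},
  ],
)

```text
time_s: 12.67
ee_pos: [0.5019, 0.2516, 0.0603]
eef_rot: [-1.572, -0.0, 1.704]
force: [-6.2, -2.4, 14.9]
grip_width: 0.0116
```

step_arm(
  plan=[
    {"grip":1,"slide":[0,0,0],"spin":3},
    {"grip":1,"slide":[0,0,0],"spin":5},
    {"grip":1,"slide":[0,0,0],"spin":6},
    {"grip":1,"slide":[0,0,0],"spin":6},
    {"grip":1,"slide":[0,0,0],"spin":6},
    {"grip":1,"slide":[0,0,0],"spin":4},
    {"grip":1,"slide":[0,0,0],"spin":0},
    {"grip":1,"slide":[0,0,0],"spin":0},
  ],
)

```text
time_s: 13.33
ee_pos: [0.5018, 0.2515, 0.0603]
eef_rot: [-1.571, -0.001, 1.18]
force: [-6.3, -2.8, 14.9]
grip_width: 0.0115
```

```bash
python3 - <<'E'
from m import *
o=get_obs();print(o['time_s'],o['ee_pos'],np.degrees(o['eef_rot']),o['force'],o['moment'],o['grip_width'])
cv2.imwrite("pics/w9.png",cams.camera("wrist"))
E
```

```text
13.3333 [0.50184161 0.25154621 0.06026153] [-9.00347249e+01 -2.92381099e-02  6.75927954e+01] [-6.30766899 -2.84274674 14.85488423] [-0.66015006  1.48652215  0.12713034] 0.011465613752617364
```

View pics/w9.png

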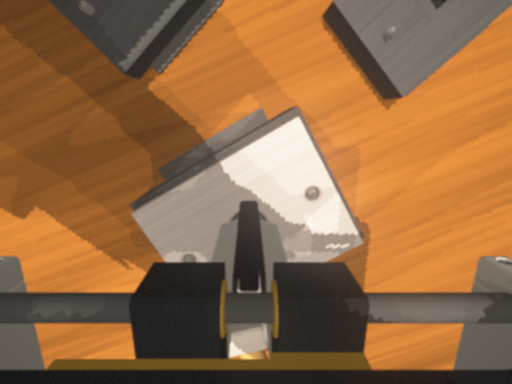

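The knob has turned 30° while the cover stays on the base (pin at (312,192)). Continuing.

step_arm(
  plan=[
    {"grip":1,"slide":[0,0,0],"spin":4},
    {"grip":1,"slide":[0,0,0],"spin":6},
    {"grip":1,"slide":[0,0,0],"spin":6},
    {"grip":1,"slide":[0,0,0],"spin":6},
    {"grip":1,"slide":[0,0,0],"spin":6},
    {"grip":1,"slide":[0,0,0],"spin":6},
    {"grip":1,"slide":[0,0,0],"spin":6},
    {"grip":1,"slide":[0,0,0],"spin":6},
    {"grip":1,"slide":[0,0,0],"spin":6},
    {"grip":1,"slide":[0,0,0],"spin":4},
    {"grip":1,"slide":[0,0,0],"spin":2},
    {"grip":1,"slide":[0,0,0],"spin":0},
    {"grip":1,"slide":[0,0,0],"spin":0},
    {"grip":1,"slide":[0,0,0],"spin":0},
  ],
)

```text
time_s: 14.55
ee_pos: [0.5018, 0.2516, 0.0603]
eef_rot: [-1.571, -0.001, 0.168]
force: [-7.1, -3.1, 15.6]
grip_width: 0.0118
```

```bash
python3 - <<'E'
from m import *
o=get_obs();print(o['time_s'],o['ee_pos'],np.degrees(o['eef_rot']),o['force'],o['moment'],o['grip_width'])
im=cams.camera("wrist");s=cams.camera("side")
cv2.imwrite("pics/w10.png",np.hstack([cv2.resize(im[100:300,130:380],(400,320)),cv2.resize(s[100:200,140:265],(400,320),interpolation=cv2.INTER_CUBIC)]))
E
```

```text
14.55 [0.50184492 0.25158809 0.06026581] [-8.99922252e+01 -4.80540237e-02  9.62992144e+00] [-7.05974675 -3.11437899 15.58040156] [-0.72388342  1.58056438  0.18095781] 0.011769078448408103
```

View pics/w10.png

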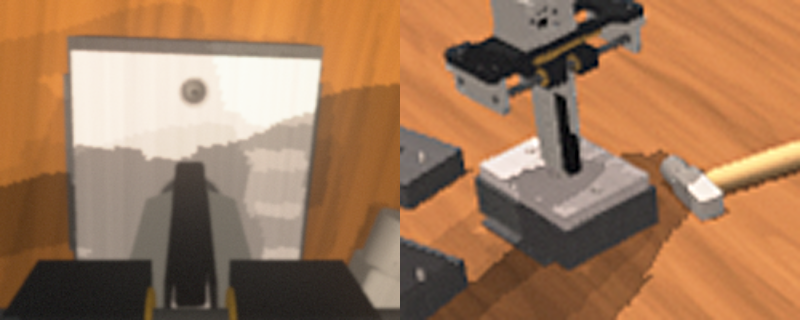

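step_arm(
  plan=[
    {"grip":1,"slide":[0,0,0],"spin":1.5},
    {"grip":1,"slide":[0,0,0],"spin":0.5},
    {"grip":1,"slide":[0,0,0],"spin":0},
    {"grip":1,"slide":[0,0,0],"spin":0},
    {"grip":1,"slide":[0,0,0],"spin":0},
    {"grip":1,"slide":[0,0,0],"spin":0},
  ],
)

```text
time_s: 15.15
ee_pos: [0.5019, 0.2516, 0.0603]
eef_rot: [-1.571, -0.001, 0.133]
force: [-7.5, -2.8, 15.5]
grip_width: 0.0111
```

```bash
python3 - <<'E'
from m import *
o=get_obs();print(o['time_s'],o['ee_pos'],np.degrees(o['eef_rot']),o['force'],o['moment'],o['grip_width'])
c=cams.calibration("wrist");im=cams.camera("wrist");cv2.imwrite("pics/w11.png",im[100:300,130:380])
g=cv2.cvtColor(im,cv2.COLOR_BGR2GRAY)
# cover yaw from left/right/top plate edges
f=lambda x,y:(130+x*250/400,100+y*200/320)
for n,p,q in(("top",f(70,51),f(321,57)),("left",f(70,60),f(76,250)),("right",f(320,65),f(304,250))):
    L=edge(g,p,q,4);t=np.array([L[1],-L[0]])
    a=np.array(p);  # two points on line near p,q
    pts=[np.array(v)-L[:2]*(L@[*v,1])/(L[:2]@L[:2]) for v in(p,q)]
    P=onz(c,pts,.054);d=P[1]-P[0];print(n,np.degrees(np.arctan2(d[1],d[0])))
E
```

```text
15.15 [0.50185254 0.25159284 0.06026654] [-8.99914103e+01 -4.97230219e-02  7.63125639e+00] [-7.50103071 -2.80668731 15.47464977] [-0.75487113  1.51662472  0.20024616] 0.011104008184365986
top 7.59137345858816
left -82.38954878293194
right -82.63478962621332
```

View pics/w11.png

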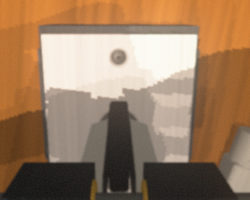

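```bash
python3 -c "
from station import hand_in
print(hand_in())"
```

```text
the job is handed in; nothing more can be done
None
```

I closed the mould and handed it in while still gripping the knob, pushed in and turned. The handover itself reports no verdict.

**What I did:** I picked up the smallest cover (100 x 130 mm) by its knob and carried it over the dish, jar and hammer. I lowered it over the pins of the largest base (110 x 140 mm). Then I pushed the knob about 15 mm to its stop and turned it 90° clockwise. The job was done at about 15.2 s of the 48 s allowed.

**Last checks:**
- **Seating:** the pins show in the holes and the side view showed no gap. The cover's yaw stayed at about 7.5° against about 7.6° for the base.
- **Push:** the tool sat 15.1 mm below its height with the knob out. The push read 15.5 N, more than the 9 N the spring needs when fully in.
- **Twist:** the tool had turned 90.0°, and the bar stayed in line with the fingers. The torque read 0.20 N m, against 0.17 N m at the stop.
- **Grip:** I set it to 60 N, and the opening read 11 mm on the 12 mm bar.
- **Bystanders:** I never touched them, but I did not measure them again at the end.

**Disagreements:**
- **Base position:** the cameras differed on the base's x position by up to about 3 mm (top 499, side 501, wrist 502.5 mm, the first two corrected using the cover). I followed the wrist camera, and the cover went over the pins without resistance.
- **Sideways force:** about 8 N remained on the tool at the end, which I did not relieve. It came on as the cover seated and grew during the push, and I did not find the cause.

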